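# Hook the batch plate onto the T-stud in the germination case

## Robot

A 6-joint arm with a two-finger parallel gripper is mounted at the origin on the work surface. World frame = base frame: x ahead of the robot, y to its left, z up, the work surface at z = 0. Lengths are in m, angles in rad, forces in N, time in s.
With the tool pointing down it reaches from about 0.4 to 0.925 m from the base axis. Payload 3.4 kg.
Tool frame: the origin (TCP) lies midway between the tips of the shut fingers; the grasp point (between the pads) lies 19 mm behind it; z points along the fingers, x is the direction in which the jaws open and shut, and the axes are right-handed (so a half turn about z gives the same grasp; the last joint's range is limited). The gripper opens to 85 mm and grips with 20 to 120 N. Pads are 22 mm wide; open, the fingers measure 114 mm over their backs; the gripper's body (76 mm by 85 mm) begins 54 mm behind the grasp point. The pads swing forward as they close: fully open they stand 13 mm farther back than shut.
Start: joints at [1.038, 0.307, 1.506, -0, 1.328, -0.073], TCP at [0.255, 0.515, 0.231] pointing down, gripper open.
Joint ranges: [-3.12, 3.12], [-1.05, 2.28], [0.14, 2.33], [-1.42, 4.57], [0.1, 2.73], [-2.68, 2.68]. Speed limits (rad/s): [2.57, 2.57, 3.14, 3.14, 3.14, 3.14].

## Interface

Orientations are given as a unit quaternion [w, x, y, z].
In Python, from cell import manip, get_image, camera_info, close_job, spot_in, regions_of, spot_point gives the robot as it stands. Calls block until the motion is done:
- manip.move_pose(position, orientation): joint-space move of the TCP to a pose.
- manip.servo_line(position, orientation=None, feed=0.15): straight line of the TCP; orientation=None keeps the orientation; feed is the mean speed in m/s.
- manip.move_joints(angles): joint-space move.
- manip.open_jaws() and manip.close_gripper(): open the fingers fully, or close them until they stop; the grip force is fixed at half the most.
- manip.hold(seconds).
- manip.inverse_kinematics(position, orientation): joint angles nearest the present ones, or None.
- get_image(name): name is "scene" or "top" or "wrist"; returns (picture, depth): 400x640x3 uint8, blue, green, red; 400x640 float32, m along the optical axis (not along the pixel's ray), 0 where there is no reading.
- camera_info(name): a dict with "fx", "fy", "cx", "cy" (pixels), "distortion" ([k1, k2, p1, p2, k3] as OpenCV has them; the pictures are not rectified), "R" (3x3) and "t" (3): a world point X has camera coordinates R X + t; the wrist camera has in their place "T_tool_cam" (4x4, takes a point from camera to tool coordinates, whose origin is the TCP and whose axes are the tool frame's). Camera axes: x right, y down, z forward; pixel columns grow to the right and rows downward; lengths in m; the calibration is good to about 2 mm. A picture is of the moment at which its call begins: read the wrist's pose just before it. camera_info takes no time and is no camera call.
A pose or a line that the arm cannot do raises manip.PlanningError and nothing moves.
- close_job(): hands the job in, once; it reports no verdict.
Trained networks look in the newest picture that a camera, given by its name, has taken for a name from the list of things; names that differ only in an ending like _2 or _b are one class to them, and where a whole thing is asked for, a point or a joint stands for the part that bears it (a point fixed in the world has none). Each returns a list of dicts, best first, with "conf" (0 to 1); they miss things now and then, are a little off and sometimes report something else, mostly with a low value. They report only what shows in the picture. A call takes as long as a camera call. They do not tell look-alikes from the thing itself.
- spot_in(camera, query): "xyz" ([x, y, z] in m, in the coordinates of the camera as it stood for that picture, good to about 4 mm: the middle of the surface that is visible of it).
- regions_of(camera, query): "pixels" (400x640 bool, what is visible of it).
- spot_point(camera, query): "xyz" ([x, y, z] in m, in the coordinates of the camera as it stood for that picture, good to about 4 mm: a listed point, or the origin of a listed thing).
Readings, each from a call of its own:
- manip.get_time_s(): time.
- manip.get_joint_positions(): joint angles.
- manip.get_qvel(): joint speeds.
- manip.get_joint_torque(): joint torques, N m.
- manip.get_eef_pos(): TCP position.
- manip.get_tool_rot(): TCP orientation.
- manip.get_force(): force on the tool from outside, world axes, zero at the start.
- manip.get_wrist_torque(): the same for the moment, N m.
- manip.get_grip_width(): finger opening in m.
Only numpy, scipy, OpenCV 4.12 (cv2) and the standard library are available. Lean on these libraries where they do the work, as an engineer would, in place of code of your own. Each camera call takes 0.05 s, during which the arm holds its last target.

## Task

Slide the lower clear pane of the germination case all the way under its neighbour, then hook the batch plate with the oblong eye onto the T-shaped stud inside: tilt the plate so that the eye passes the stud's wide head, then lay it flat on the case floor under the head and let go. Leave the other plate, with the small round hole, where it lies.

Things in the scene. Friction and masses are not known exactly. Their poses are not given: they have to be found in the camera images.
- case: Low white case fixed to the table, 308 x 500 x 70 mm (x, y, z); origin: centre of its underside, x roughly away from the robot, y roughly to its left. Walls 8 mm thick; floor 20 mm above the table. End walls (y = +/-250 mm) reach 54 mm, track webs along the long sides 70 mm. Two clear panes close it. With the lower one open, the inside is free from y = +70 to +242 mm.
- stud (a point): Foot of the steel T-stud, on the case floor, 155 mm towards +y of the case's centre; axes parallel to the case's. Round stem 10 mm in diameter, 16 mm from floor to the underside of the head. Head: a bar 52 mm long along the case's x, 14 mm wide in y, 5 mm thick (16 to 21 mm above the floor), centred on the stem.
- lower_pane (a joint): Sliding of the lower pane (250 mm long in y, 5 mm thick, mid-height 56.5 mm above the table) in m: 0 shut over the +y half and the stud, 0.18 fully open towards the case's -y under its neighbour, at an end stop. Friction about 1.5 N; it stays where it is left.
- upper_pane (a joint): Sliding of the neighbour, the upper pane, towards the case's +y in m; starts at 0, covering y from -250 to 0 mm, mid-height 66.5 mm. Stiffer (4 N). It need not be moved. The panes run on separate tracks and clear each other.
- lug_top (a point): Middle of the top of the upright lug that moves the lower pane: aluminium block 10 mm thick in the sliding direction (case y), 50 mm long in case x, standing 33 mm above the pane, 12 mm from the pane's outer (+y) end. Fully open it still stands 53 mm clear of the upper pane's edge.
- eye_plate: The batch plate: flat aluminium, 103 x 42 x 4 mm, about 90 g, lying flat on the table, with an oblong eye 46 mm (along x) x 22 mm. Origin: centre of the eye, at the underside; z up. Tip at x = -33 mm (rim there 10 mm wide), other end at x = +70 mm with a grip tab. The eye is shorter than the stud's head but wider than it, so it passes only tilted along its length. Either way round on the stud is right.
- tab_top (a point): Middle of the top of the batch plate's upright grip tab: 8 mm thick along the plate's x, 30 mm wide in y; at the plate's x = +58 mm, 44 mm above its underside. To hook: tilt the tab end up about 30 degrees, tip rim under one end of the head, pull towards the tab until the rim is near the stem, then lower the tab end past the other end of the head.
- hole_plate: Another batch plate of the same outline, thickness and tab, but with a round 16 mm hole at its origin instead of the oblong eye. Not for this stud; leave it. The two plates may lie in exchanged places.
Not all that is in view belongs to the job. What is shaped like the eye_plate but brown is not meant.

How it is judged:
On the way:
1. the lower pane is slid fully open (value of joint lower_pane above 0.168 m), for 0.2 s.
At the end, for the whole second after the job is handed in: Lower pane open at least 165 of 180 mm; oblong-eyed plate at rest flat on the case floor (within 4 mm, 4 degrees), stem inside its eye under the head (eye centre within 22 mm along, 10 mm across the head); other plate within 40 mm of its start (value of joint lower_pane above 0.165 m and x of eye_plate in the frame of stud between -0.022 and 0.022 m and y of eye_plate in the frame of stud between -0.01 and 0.01 m and z of eye_plate in the frame of stud between -0.003 and 0.004 m and angle between eye_plate's own z axis and vertical below 0.07 rad and linear speed of eye_plate below 0.02 m/s and distance of hole_plate from where it was at the start of the episode below 0.04 m); the robot touches nothing.
It also fails if it takes over 51 s, if anything falls off the work surface, if the arm or the gripper's body presses on something with over 40 N, if the wrist force passes 120 N, or if a joint passes its speed limit or range.

## Working session

There is one attempt and no reset: what is moved stays moved. The work goes in short steps, each a Python script; the robot and the scene stay as the last script left them, time stands still between calls to the robot, and variables do not carry over. Pictures are saved under pics/ and viewed, and the job is handed in when it is done.

```bash
ls; mkdir -p pics
cat > h.py <<'E'
import numpy as np, cv2
from cell import manip, get_image, camera_info, close_job, spot_in, regions_of, spot_point
from scipy.spatial.transform import Rotation as Rn
def toworld(cam,p):
    c=camera_info(cam)
    if cam=='wrist':
        T=np.array(c['T_tool_cam']); p=T[:3,:3]@np.array(p)+T[:3,3]
        return rot().as_matrix()@p+np.array(manip.get_eef_pos())
    R=np.array(c['R']);t=np.array(c['t']); return R.T@(np.array(p)-t)
def rot():
    q=manip.get_tool_rot(); return Rn.from_quat([q[1],q[2],q[3],q[0]])
def q_of(R):
    q=Rn.from_matrix(R).as_quat(); return [float(q[3]),float(q[0]),float(q[1]),float(q[2])]
E
python3 - <<'E'
from h import *
for n in ["scene","top"]:
    im,d=get_image(n); cv2.imwrite(f"pics/{n}0.png",im); np.save(f"{n}d.npy",d)
    for q in ["case","lower_pane","upper_pane","eye_plate","hole_plate"]:
        for r in spot_in(n,q): print(n,'in',q,round(r['conf'],2),toworld(n,r['xyz']).round(4))
    for q in ["case","stud","lug_top","tab_top","eye_plate","hole_plate"]:
        for r in spot_point(n,q): print(n,'pt',q,round(r['conf'],2),toworld(n,r['xyz']).round(4))
print(manip.get_time_s(),manip.get_tool_rot(), camera_info('wrist')['T_tool_cam'])
E
```

```text
pics
scene in case 0.63 [ 0.5841 -0.1042  0.0688]
scene in case 0.16 [ 0.565  -0.0053  0.0566]
scene in lower_pane 0.95 [ 5.592e-01 -5.000e-04  5.740e-02]
scene in upper_pane 0.72 [ 0.5946 -0.2337  0.0647]
scene in eye_plate 0.61 [0.614  0.3032 0.0058]
scene in eye_plate 0.59 [0.2589 0.2623 0.0077]
scene in eye_plate 0.29 [ 0.5842 -0.1016  0.0645]
scene pt case 0.68 [ 0.5643 -0.1167  0.0013]
scene pt stud 0.69 [0.5389 0.0368 0.0205]
scene pt lug_top 0.91 [0.538  0.0912 0.094 ]
scene pt tab_top 0.97 [0.2334 0.2441 0.0464]
scene pt tab_top 0.87 [0.6311 0.2988 0.0422]
scene pt tab_top 0.52 [0.5361 0.0883 0.0939]
scene pt eye_plate 0.96 [0.5815 0.305  0.0013]
scene pt eye_plate 0.84 [0.2853 0.2848 0.0003]
scene pt hole_plate 0.66 [0.3863 0.3365 0.0043]
top in case 0.59 [ 0.5592 -0.1155  0.063 ]
top in lower_pane 0.93 [ 0.5398 -0.0056  0.0595]
top in upper_pane 0.87 [ 0.5745 -0.2374  0.0683]
top in upper_pane 0.45 [ 0.5591 -0.1167  0.0636]
top in eye_plate 0.63 [6.074e-01 2.975e-01 5.000e-04]
top in eye_plate 0.62 [0.2524 0.2656 0.0034]
top in hole_plate 0.97 [0.4031 0.3411 0.0017]
top pt case 0.77 [ 0.5622 -0.1183 -0.0006]
top pt lug_top 0.83 [0.5326 0.0936 0.0899]
top pt tab_top 0.66 [0.2352 0.2455 0.0428]
top pt tab_top 0.61 [0.6346 0.2978 0.0433]
top pt eye_plate 0.85 [ 0.2746  0.2855 -0.0044]
top pt hole_plate 0.91 [3.82e-01 3.40e-01 3.00e-04]
1.2 [ 1.80027508e-05  8.49628562e-01  5.27381556e-01 -1.08554317e-05] [[ 9.99999437e-01 -7.23313685e-04 -7.76971191e-04  8.08508616e-04]
 [ 9.27832369e-04  9.51162285e-01  3.08689887e-01 -7.86515678e-02]
 [ 5.15746074e-04 -3.08690434e-01  9.51162421e-01 -1.42132479e-01]
 [ 0.00000000e+00  0.00000000e+00  0.00000000e+00  1.00000000e+00]]
```

View pics/top0.png

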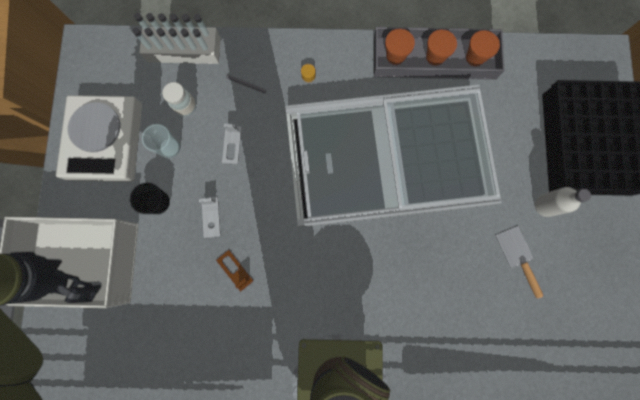

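View pics/scene0.png

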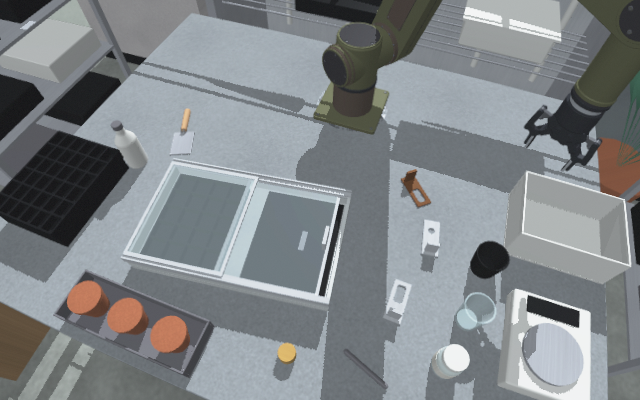

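Candidates in the top picture: light plate with an oblong eye at (231,145), light plate with a round hole at (210,218), and a brown oblong-eyed decoy at (235,270). I choose the one at (231,145) and check it in a crop.

Run:
```python
import cv2,numpy as np
im=cv2.imread('pics/top0.png'); sc=cv2.imread('pics/scene0.png')
a=cv2.resize(im[110:250,190:270],None,fx=4,fy=4,interpolation=2)
b=cv2.resize(sc[210:330,370:450],None,fx=4.66,fy=4.66,interpolation=2)[:560]
cv2.imwrite('pics/crop1.png',np.hstack([a,b]))
cv2.imwrite('pics/case1.png',cv2.resize(im[75:235,280:510],None,fx=3.4,fy=3.4,interpolation=2))
```

```text
Traceback (most recent call last):
ValueError: all the input array dimensions except for the concatenation axis must match exactly, but along dimension 0, the array at index 0 has size 560 and the array at index 1 has size 559
```

Run:
```python
import cv2,numpy as np
im=cv2.imread('pics/top0.png'); sc=cv2.imread('pics/scene0.png')
a=cv2.resize(im[110:250,190:270],None,fx=4,fy=4,interpolation=2)
b=cv2.resize(sc[210:330,370:450],(373,560),interpolation=2)
cv2.imwrite('pics/crop1.png',np.hstack([a,b]))
cv2.imwrite('pics/case1.png',cv2.resize(im[75:235,280:510],None,fx=3.4,fy=3.4,interpolation=2))
```

```text
(no output)
```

View pics/crop1.png

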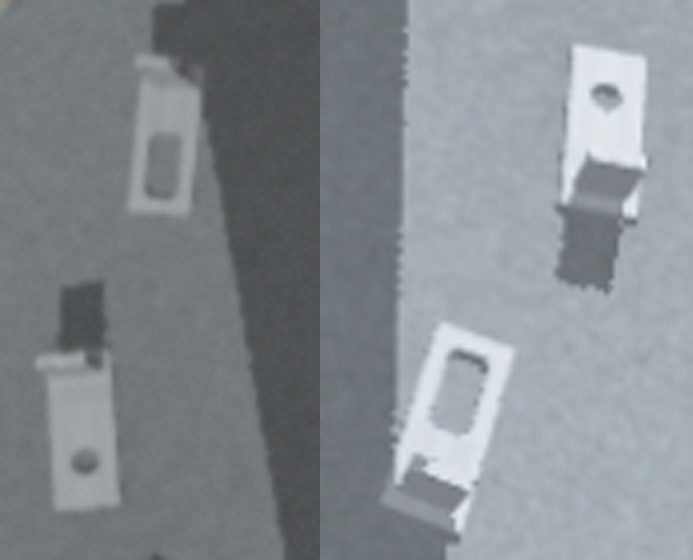

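View pics/case1.png

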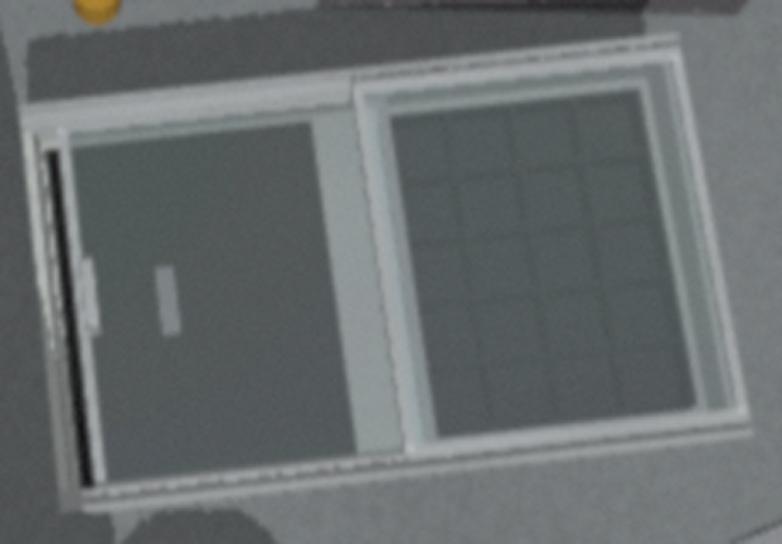

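The crop confirms that the plate at (231,145) has the oblong eye, with its tab on the far side. The plate at (210,218) has the round hole. The stud's bar shows through the pane at about (330,163) and the lug at about (305,160). Next I move over the lug and measure the case with the wrist camera.

```bash
cat >> h.py <<'E'
def down(yaw):  # tool x at yaw, z down
    c,s=np.cos(yaw),np.sin(yaw)
    return np.array([[c,s,0],[s,-c,0],[0,0,-1.]])
def wrist_px(cam,uv,zplane,pose=None):
    """pixels -> world points on plane z"""
    c=camera_info(cam); K=np.array([[c['fx'],0,c['cx']],[0,c['fy'],c['cy']],[0,0,1.]])
    n=cv2.undistortPoints(np.array(uv,float).reshape(-1,1,2),K,np.array(c['distortion'])).reshape(-1,2)
    d=np.c_[n,np.ones(len(n))]
    if cam=='wrist':
        T=np.array(c['T_tool_cam']); R=rot().as_matrix(); o=R@T[:3,3]+np.array(manip.get_eef_pos()); d=d@(R@T[:3,:3]).T
    else:
        R=np.array(c['R']); o=-R.T@np.array(c['t']); d=d@R
    return o+d*((zplane-o[2])/d[:,2])[:,None]
E
python3 - <<'E'
from h import *
# case corners from the top picture at z=.07 (web tops), pixel from 3.4x crop
uv=np.array([[678,40],[748,432],[72,508],[25,105]])/3.4+[280,75]
print(wrist_px('top',uv,.07).round(4))
yaw=np.radians(9)
y=np.array([-np.sin(yaw),np.cos(yaw),0]); p=np.array([.535,.092,.25])+y*.026
manip.move_pose(p.tolist(),q_of(down(yaw)))
manip.close_gripper()
im,d=get_image('wrist'); cv2.imwrite('pics/w1.png',im)
for q in ["stud","lug_top","case"]:
    for r in spot_point('wrist',q): print(q,round(r['conf'],2),toworld('wrist',r['xyz']).round(4))
print(manip.get_time_s(), manip.get_joint_positions())
E
```

```text
[[ 0.7424 -0.3433  0.07  ]
 [ 0.4447 -0.3812  0.07  ]
 [ 0.3798  0.1007  0.07  ]
 [ 0.6804  0.1457  0.07  ]]
lug_top 0.98 [0.5362 0.0928 0.091 ]
3.9333 [ 1.40342469e-01  2.49251552e-01  1.54162607e+00  2.20032946e-05
  1.35073858e+00 -1.66125925e-02]
```

View pics/w1.png

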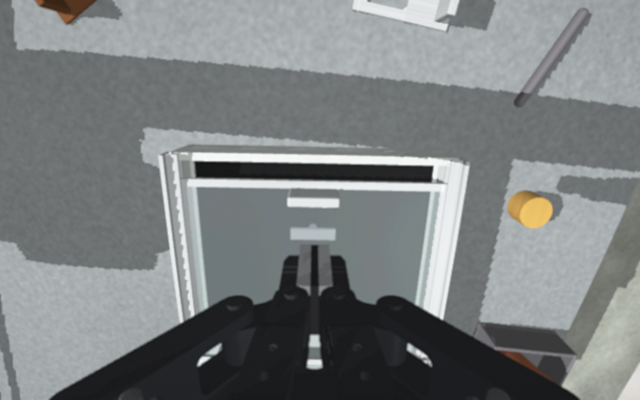

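Run:
```python
import cv2
im=cv2.imread('pics/w1.png')
cv2.imwrite('pics/w1c.png',cv2.resize(im[135:260,150:480],(792,300),interpolation=2))
```

```text
(no output)
```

View pics/w1c.png

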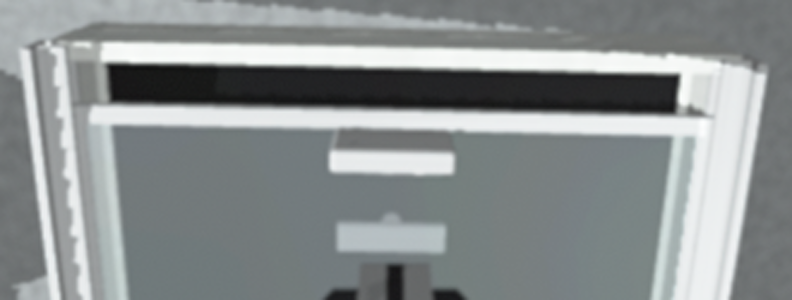

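Run:
```python
from h import *
f=lambda l:np.array(l,float)/2.4+[150,135]
for n,l,z in [("pane end",[[92,107],[712,118]],.059),("endwall",[[105,43],[680,60]],.054),("webs corners",[[22,47],[768,68]],.07),("lug",[[329,150],[454,152],[454,174],[329,171]],.092),("head",[[337,222],[446,226],[446,252],[337,250]],.041)]:
    P=wrist_px('wrist',f(l),z); v=P[1]-P[0]
    print(n,P[:,:2].round(4).tolist(),'yaw',np.degrees(np.arctan2(v[1],v[0])).round(2),P.mean(0).round(4))
```

```text
pane end [[0.4043, 0.0868], [0.6706, 0.1238]] yaw 7.9 [0.5374 0.1053 0.059 ]
endwall [[0.4069, 0.1146], [0.6519, 0.1457]] yaw 7.23 [0.5294 0.1301 0.054 ]
webs corners [[0.3782, 0.1116], [0.6829, 0.1507]] yaw 7.31 [0.5306 0.1311 0.07  ]
lug [[0.5094, 0.0946], [0.5582, 0.1014], [0.5598, 0.0924], [0.5106, 0.0859]] yaw 7.99 [0.5345 0.0936 0.092 ]
head [[0.5161, 0.0421], [0.5676, 0.0482], [0.57, 0.0348], [0.5181, 0.0277]] yaw 6.68 [0.543  0.0382 0.041 ]
```

The case yaw is about 7.4°, the lug is at (0.5345, 0.0936), and the stud is near (0.543, 0.037). The pane already stands about 27 mm open. Now I push the lug.

```bash
cat >> h.py <<'E'
YAW=np.radians(7.4)
XH=np.array([np.cos(YAW),np.sin(YAW),0]); YH=np.array([-np.sin(YAW),np.cos(YAW),0])
E
python3 - <<'E'
from h import *
L=np.array([.5345,.0936,0]); Q=q_of(down(YAW))
P=lambda s,z:(L+YH*s+[0,0,z]).tolist()
manip.servo_line(P(.032,.12),Q,feed=.25)
manip.servo_line(P(.032,.070),feed=.15)
f0=np.array(manip.get_force())
manip.servo_line(P(-.125,.070),feed=.12)
print('pushed',(np.array(manip.get_force())-f0).round(2))
s=-.125
while s>-.150:
    s-=.004; manip.servo_line(P(s,.070),feed=.06)
    f=(np.array(manip.get_force())-f0)@YH
    print(round(s,4),round(f,2))
    if f>10: break
print(manip.get_eef_pos(),manip.get_time_s())
im,d=get_image('top'); cv2.imwrite('pics/top2.png',im)
for r in spot_point('top','lug_top'): print(round(r['conf'],2),toworld('top',r['xyz']).round(4))
E
```

```text
pushed [ 0.83 -0.21  0.97]
-0.129 -0.72
-0.133 -0.02
-0.137 0.37
-0.141 11.23
[ 0.55238497 -0.04309849  0.07012025] 7.55
```

Run:
```python
from h import *
S=np.array([.5430,.0375,0]); Q=q_of(down(YAW))
e=np.array(manip.get_eef_pos())
manip.servo_line((e+YH*.012).tolist(),feed=.1)
manip.servo_line((e+YH*.03+[0,0,.05]).tolist(),feed=.2)
manip.servo_line((S+YH*.05+[0,0,.25]).tolist(),Q,feed=.25)
im,d=get_image('wrist'); cv2.imwrite('pics/w2.png',im); np.save('w2d.npy',d)
for r in spot_point('wrist','stud'): print(round(r['conf'],2),toworld('wrist',r['xyz']).round(4))
im,d=get_image('top'); cv2.imwrite('pics/top3.png',cv2.resize(im[60:240,190:510],(800,450)))
for q in ['lug_top','stud','tab_top']:
  for r in spot_point('top',q): print(q,round(r['conf'],2),toworld('top',r['xyz']).round(4))
print(manip.get_eef_pos(),manip.get_time_s())
```

```text
0.72 [0.5409 0.0348 0.0181]
lug_top 0.75 [ 0.551  -0.0603  0.0945]
stud 0.57 [0.542  0.0346 0.019 ]
stud 0.24 [ 0.3815  0.3415 -0.0017]
[0.53612316 0.08635561 0.24883142] 9.475
```

View pics/w2.png

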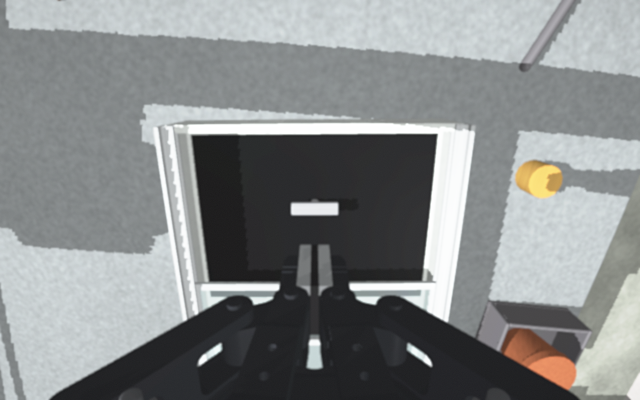

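View pics/top3.png

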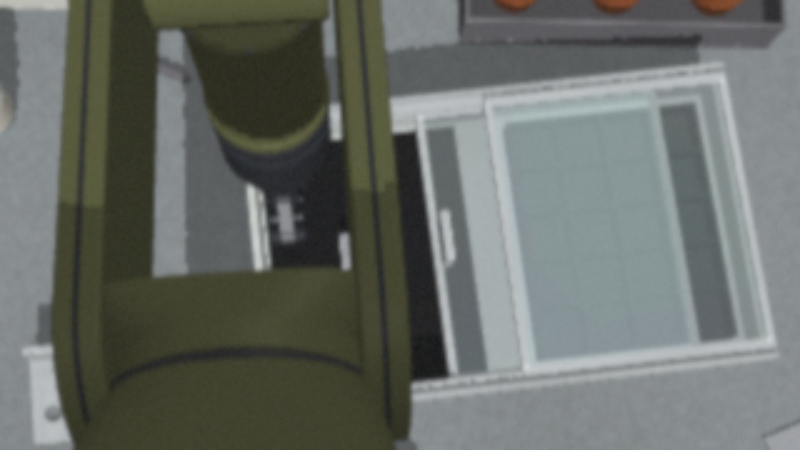

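The pane is open: the lug now stands about 97 mm from the stud, as it should at 180 mm. The stud's head is at (314,209) in the wrist view. I'll segment it, then look at the plate.

Run:
```python
from h import *
im=cv2.imread('pics/w2.png'); g=im.min(2)
m=np.zeros_like(g); m[190:225,270:360]=(g[190:225,270:360]>120)
n,l,st,_=cv2.connectedComponentsWithStats(m); k=1+np.argmax(st[1:,4]); print(st[k])
c=cv2.findContours((l==k).astype(np.uint8),0,1)[0][0]
r=cv2.minAreaRect(c); print(r)
P=wrist_px('wrist',np.vstack([cv2.boxPoints(r),[r[0]]]),.041); print(P.round(4))
e=[np.linalg.norm(P[i]-P[(i+1)%4]) for i in range(4)]; print(np.round(e,4))
i=int(np.argmax(e)); v=P[i]-P[(i+1)%4]; print('yaw',np.degrees(np.arctan2(v[1],v[0]))%180)
# go to plate
manip.open_jaws()
E0=np.array([.5830,.3045]); T0=np.array([.633,.2985]); 
v=T0-E0; ya=np.arctan2(v[1],v[0]); print('plate yaw',np.degrees(ya))
x=np.array([np.cos(ya),np.sin(ya),0]); y=np.array([-x[1],x[0],0])
p=np.r_[T0,.25]-x*.02+y*(-.02)
manip.move_pose(p.tolist(),q_of(down(ya)))
im,d=get_image('wrist'); cv2.imwrite('pics/w3.png',im); np.save('w3d.npy',d)
for q in ['eye_plate','tab_top']:
  for r in spot_point('wrist',q): print(q,round(r['conf'],2),toworld('wrist',r['xyz']).round(4))
R=regions_of('wrist','eye_plate'); print(len(R))
for i,r in enumerate(R): print(r['conf'],r['pixels'].sum()); np.save(f'reg{i}.npy',r['pixels'])
print(manip.get_eef_pos(),manip.get_time_s())
```

```text
[291 202  48  14 650]
((314.5, 208.5), (13.0, 47.0), 90.0)
[[0.5161 0.0423 0.041 ]
 [0.5677 0.049  0.041 ]
 [0.57   0.0337 0.041 ]
 [0.5178 0.027  0.041 ]
 [0.5429 0.0381 0.041 ]]
[0.052  0.0154 0.0527 0.0154]
yaw 7.357883632301738
plate yaw -6.84277341263094
eye_plate 0.88 [0.5788 0.3012 0.0021]
eye_plate 0.68 [0.2802 0.285  0.001 ]
tab_top 0.93 [0.2339 0.248  0.0432]
tab_top 0.72 [0.638  0.299  0.0449]
2
0.74 2625
0.61 2354
[0.61063742 0.27923124 0.25042593] 11.3
```

View pics/w3.png

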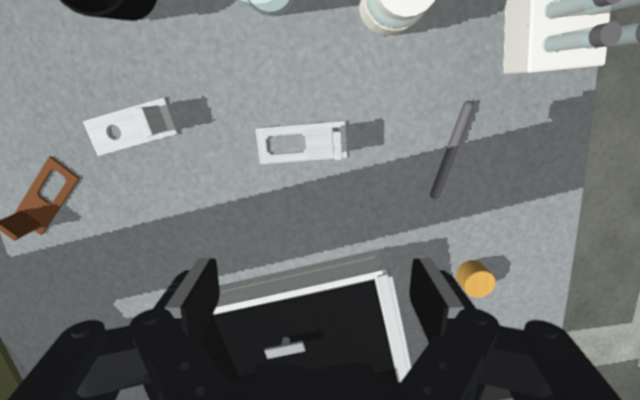

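Run:
```python
import cv2
im=cv2.imread('pics/w3.png')
cv2.imwrite('pics/w3c.png',cv2.resize(im[110:175,245:395],(750,325),interpolation=2))
```

```text
(no output)
```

View pics/w3c.png

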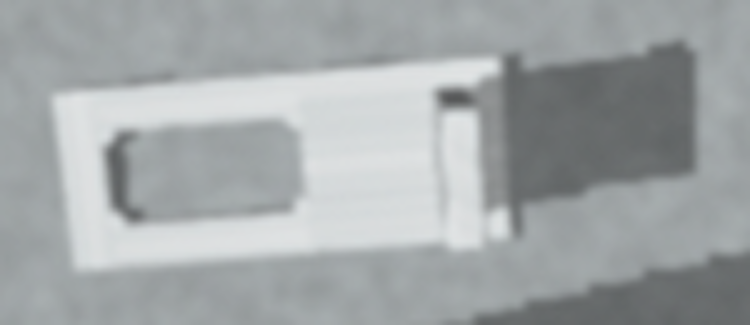

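Run:
```python
from h import *
f=lambda l:np.array(l,float)/5+[245,110]
C=wrist_px('wrist',f([[52,93],[77,270],[517,238],[505,56]]),.004)
print(C.round(4)); a=C[3]-C[0]; b=C[2]-C[1]
print([np.degrees(np.arctan2(v[1],v[0])).round(2) for v in (a,b)],[np.linalg.norm(v).round(4) for v in (a,b,C[1]-C[0])])
print('ctr (x=18.5)',C.mean(0))
T=wrist_px('wrist',f([[443,107],[480,105],[484,248],[447,250]]),.044); print('tab',T.round(4).tolist(),T.mean(0).round(4))
print([np.degrees(np.arctan2(v[1],v[0])).round(2) for v in (T[0]-T[3],T[1]-T[2])])
Ee=wrist_px('wrist',f([[105,130],[300,120],[302,212],[118,222]]),.003); print('eye',Ee.mean(0).round(4))
```

```text
[[0.5484 0.3221 0.004 ]
 [0.5471 0.2803 0.004 ]
 [0.6515 0.2753 0.004 ]
 [0.6526 0.3176 0.004 ]]
[np.float64(-2.43), np.float64(-2.77)] [np.float64(0.1043), np.float64(0.1045), np.float64(0.0418)]
ctr (x=18.5) [0.59989453 0.29882864 0.004     ]
tab [[0.6357, 0.3131, 0.044], [0.6433, 0.3126, 0.044], [0.6412, 0.2825, 0.044], [0.6334, 0.2831, 0.044]] [0.6384 0.2978 0.044 ]
[np.float64(85.61), np.float64(85.99)]
eye [0.5809 0.2996 0.003 ]
```

Run:
```python
from h import *
ya=np.radians(-3.0); Q=q_of(down(ya))
manip.move_pose([.639,.2973,.10],Q)
manip.servo_line([.639,.2973,.014],feed=.12)
f0=np.array(manip.get_force()); print(f0.round(2),manip.get_eef_pos())
manip.close_gripper(); print('w',manip.get_grip_width(),manip.get_eef_pos(),(np.array(manip.get_force())-f0).round(2))
manip.servo_line([.639,.2973,.20],feed=.25)
im,d=get_image('wrist'); cv2.imwrite('pics/w4.png',im); np.save('w4d.npy',d)
print(manip.get_grip_width(),manip.get_eef_pos(),manip.get_time_s())
```

```text
[ 0.51 -0.83  1.07] [0.63987021 0.29767106 0.0150932 ]
w 0.007154676645710999 [0.6392509  0.29736878 0.0142172 ] [0.92 1.34 0.49]
0.007028600359880586 [0.63750887 0.29669155 0.19744004] 14.4583
```

View pics/w4.png

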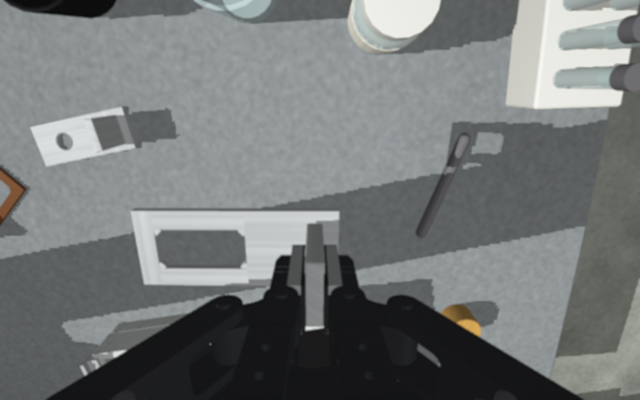

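The plate is held: its corners show at (133,210), (148,285) and (340,211), and the eye is centred near (201,250). I compute its pose in the tool frame.

Run:
```python
from h import *
im=cv2.imread('pics/w4.png')
cv2.imwrite('pics/w4c.png',cv2.resize(im[195:300,120:360],(792,347),interpolation=2))
c=camera_info('wrist'); K=np.array([[c['fx'],0,c['cx']],[0,c['fy'],c['cy']],[0,0,1.]]); T=np.array(c['T_tool_cam'])
uv=np.array([[133,210],[148,285],[340,211],[155,230],[245,230],[246,270],[160,270]],float)
n=cv2.undistortPoints(uv.reshape(-1,1,2),K,np.array(c['distortion'])).reshape(-1,2)
d=np.c_[n,np.ones(len(n))]@T[:3,:3].T; o=T[:3,3]
for zp in (.010,.013):
    P=o+d*((zp-o[2])/d[:,2])[:,None]; print((P*1000).round(1).tolist(),'eye',(P[3:].mean(0)*1000).round(1))
```

```text
[[-88.3, -23.2, 10.0], [-87.7, 19.4, 10.0], [13.4, -22.7, 10.0], [-78.9, -12.5, 10.0], [-33.5, -12.6, 10.0], [-34.5, 9.9, 10.0], [-79.8, 10.3, 10.0]] eye [-56.7  -1.2  10. ]
[[-90.1, -22.0, 13.0], [-89.5, 21.4, 13.0], [13.6, -21.5, 13.0], [-80.5, -11.2, 13.0], [-34.2, -11.3, 13.0], [-35.2, 11.7, 13.0], [-81.4, 12.0, 13.0]] eye [-57.8   0.3  13. ]
```

View pics/w4c.png

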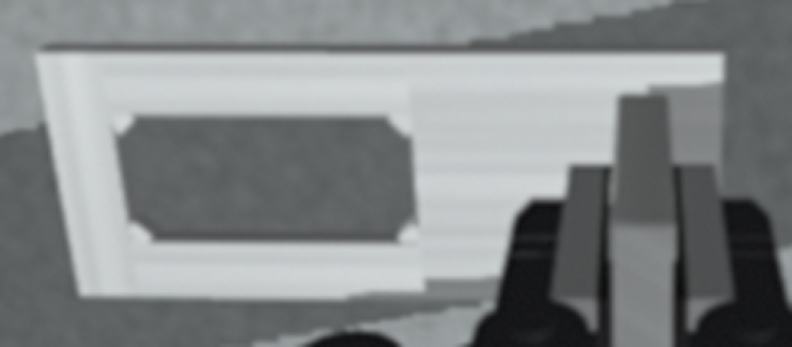

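```bash
cat >> h.py <<'E'
S=np.array([.5425,.0372,.020])
EO=np.array([-.0575,-.0007,.0142])
def plate(th,xi,c,dy=0,S=S,yaw=YAW):
    """tool pose: pitch th(deg), rim inner edge at xi (m, stud x), tip bottom c above floor"""
    t=np.radians(th); XH=np.array([np.cos(yaw),np.sin(yaw),0]); YH=np.array([-np.sin(yaw),np.cos(yaw),0]); Z=np.array([0,0,1.])
    px=np.cos(t)*XH+np.sin(t)*Z; pz=-np.sin(t)*XH+np.cos(t)*Z
    R=np.c_[px,-YH,-pz]
    O=S+XH*(xi+.023*np.cos(t))+YH*dy+Z*(c+.033*np.sin(t))
    return (O-R@EO).tolist(), q_of(R)
E
python3 - <<'E'
from h import *
manip.move_pose(*plate(30,-.032,.11))
manip.servo_line(*plate(30,-.032,.035),feed=.15)
manip.hold(.3)
p,q=plate(30,-.032,.035); print((np.array(manip.get_eef_pos())-p)*1000)
im,d=get_image('wrist'); cv2.imwrite('pics/w5.png',im); np.save('w5d.npy',d)
im,d=get_image('scene'); cv2.imwrite('pics/s5.png',cv2.resize(im[120:340,100:420],(800,550)))
print(manip.get_force(),manip.get_time_s())
E
```

```text
[0.64644509 0.01181708 1.06376578]
[-0.41319178  0.86167814 -0.37287208] 16.5583
```

View pics/w5.png

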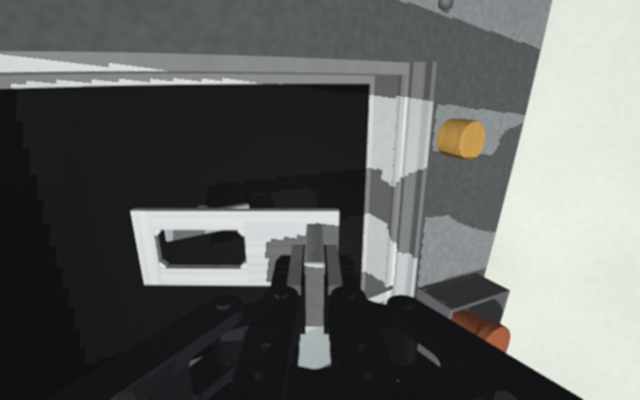

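View pics/s5.png

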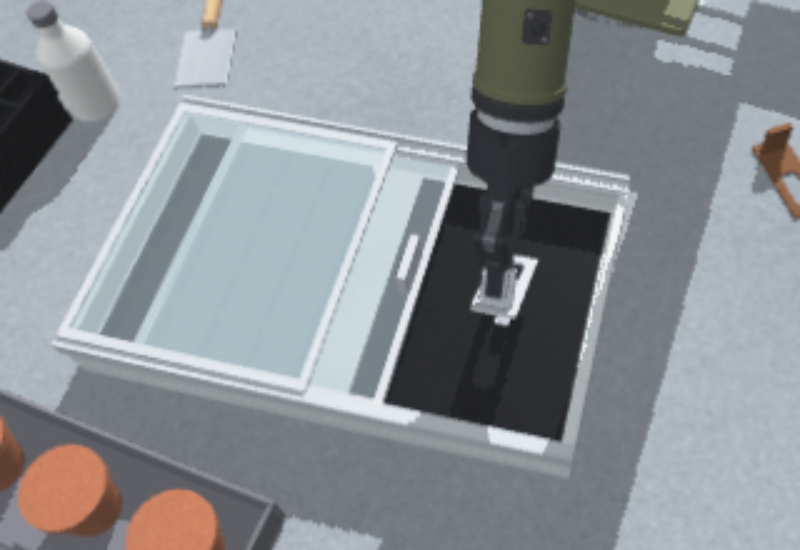

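```bash
cat >> h.py <<'E'
def proj_wrist(P):
    c=camera_info('wrist'); K=np.array([[c['fx'],0,c['cx']],[0,c['fy'],c['cy']],[0,0,1.]]); T=np.array(c['T_tool_cam'])
    R=rot().as_matrix(); t=np.array(manip.get_eef_pos())
    p=(np.array(P)-t)@R; p=(p-T[:3,3])@T[:3,:3]
    return cv2.projectPoints(p,np.zeros(3),np.zeros(3),K,np.array(c['distortion']))[0].reshape(-1,2)
def overlay(src,dst,x0,x1,y0,y1,w,h,S=S):
    im=cv2.imread(src); k=w/(x1-x0); a=cv2.resize(im[y0:y1,x0:x1],(w,h),interpolation=2)
    for z,col in ((.021,(0,0,255)),(.016,(0,200,0))):
        q=[S+XH*sx*.026+YH*sy*.007+[0,0,z] for sx,sy in ((1,1),(1,-1),(-1,-1),(-1,1))]
        cv2.polylines(a,[((proj_wrist(q)-[x0,y0])*k).astype(np.int32)],True,col,1)
    cv2.imwrite(dst,a)
E
python3 - <<'E'
from h import *
overlay('pics/w5.png','pics/w5c.png',120,280,190,300,800,550)
E
```

```text
(no output)
```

View pics/w5c.png

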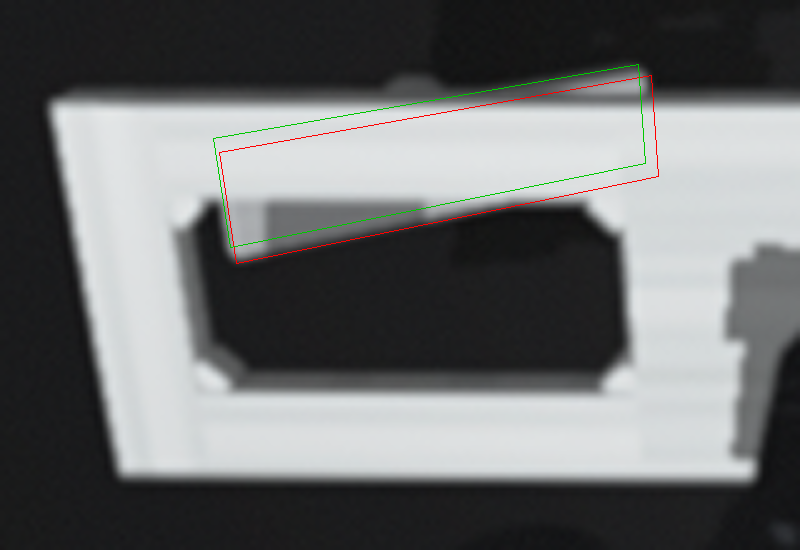

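The projected head outline (red and green) matches the picture to within about 1 mm, so the estimate is good. I go down, pull under the head, and check before laying the plate flat.

Run:
```python
from h import *
f0=np.array(manip.get_force())
F=lambda: (np.array(manip.get_force())-f0).round(2)
manip.servo_line(*plate(30,-.032,.003),feed=.05); print(F())
manip.hold(.2); p,q=plate(30,-.032,.003); print(((np.array(manip.get_eef_pos())-p)*1000).round(2),F())
im,d=get_image('wrist'); cv2.imwrite('pics/w6a.png',im)
for xi in (-.024,-.016,-.008):
    manip.servo_line(*plate(30,xi,.003),feed=.06); f=F(); print(xi,f)
    if np.linalg.norm(f)>10: break
manip.hold(.2); print(F(),manip.get_eef_pos())
im,d=get_image('wrist'); cv2.imwrite('pics/w6.png',im)
overlay('pics/w6.png','pics/w6c.png',80,280,170,300,800,520)
print(manip.get_time_s())
```

```text
[0.46 0.18 0.75]
[ 0.29 -0.04  0.44] [ 0.58 -1.68 -0.34]
-0.024 [-0.03 -0.76 -0.63]
-0.016 [ 1.   -0.21  0.8 ]
-0.008 [-0.29 -1.23 -0.92]
[ 0.57 -0.5  -0.36] [0.59619485 0.04358031 0.08037204]
18.7
```

View pics/w6c.png

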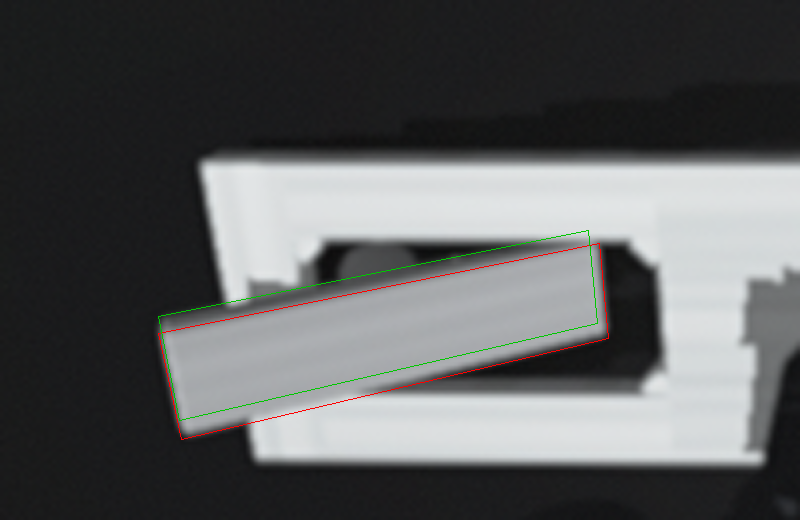

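The head now passes through the eye: its left end is over the rim and its right end is inside the eye. I lay the plate flat, shift it a little, and release with slight clearance so the opening finger misses the head.

Run:
```python
from h import *
f0=np.array(manip.get_force())
F=lambda: (np.array(manip.get_force())-f0).round(2)
for th in (25,20,15,10,5,0):
    manip.servo_line(*plate(th,-.008,.003+.001*(30-th)/30),feed=.06); f=F(); print(th,f)
    if np.linalg.norm(f)>15: break
manip.hold(.2)
p,q=plate(0,-.008,.004);print(((np.array(manip.get_eef_pos())-p)*1000).round(2),F())
im,d=get_image('wrist'); cv2.imwrite('pics/w7.png',im)
overlay('pics/w7.png','pics/w7c.png',80,360,150,330,800,514)
print(manip.get_time_s())
```

```text
25 [-0.46 -0.33 -0.25]
20 [-0.17  0.62  0.1 ]
15 [ 0.31  0.5  -0.02]
10 [ 0.67 -0.18  0.63]
5 [ 0.22 -0.79 -0.03]
0 [-0.25 -0.28  0.54]
[-1.25 -0.04  0.2 ] [0.3  0.69 1.49]
20.8
```

View pics/w7c.png

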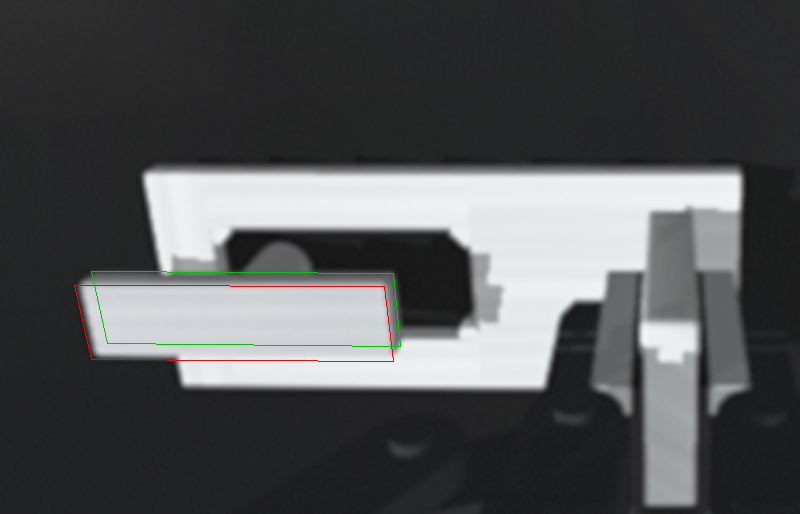

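The plate is flat under the head, with the stem in the eye. Now I shift it and release.

Run:
```python
from h import *
f0=np.array(manip.get_force())
F=lambda: (np.array(manip.get_force())-f0).round(2)
manip.servo_line(*plate(0,-.0125,.0035),feed=.05); manip.hold(.3); print(F(),manip.get_grip_width())
manip.open_jaws(); print(F(),manip.get_grip_width())
e=np.array(manip.get_eef_pos())
manip.servo_line((e+[0,0,.06]).tolist(),feed=.1)
manip.servo_line((S+YH*.03+[0,0,.20]).tolist(),feed=.2)
manip.hold(.2)
im,d=get_image('wrist'); cv2.imwrite('pics/w8.png',im); np.save('w8d.npy',d)
overlay('pics/w8.png','pics/w8c.png',200,460,130,300,780,510)
for q in ['eye_plate','tab_top','stud']:
  for r in spot_point('wrist',q): print(q,round(r['conf'],2),toworld('wrist',r['xyz']).round(4))
im,d=get_image('top'); 
for q in ['lug_top','hole_plate']:
  for r in spot_point('top',q): print(q,round(r['conf'],2),toworld('top',r['xyz']).round(4))
print(manip.get_time_s())
```

```text
[ 0.98 -0.35  0.72] 0.007030811411854953
[1.72 0.19 1.27] 0.08550008081537436
eye_plate 0.6 [0.5531 0.039  0.0237]
tab_top 0.89 [0.6094 0.0497 0.067 ]
stud 0.97 [0.5414 0.0356 0.0198]
lug_top 0.75 [ 0.5545 -0.0576  0.0883]
hole_plate 0.83 [0.382  0.3392 0.0023]
24.25
```

View pics/w8c.png

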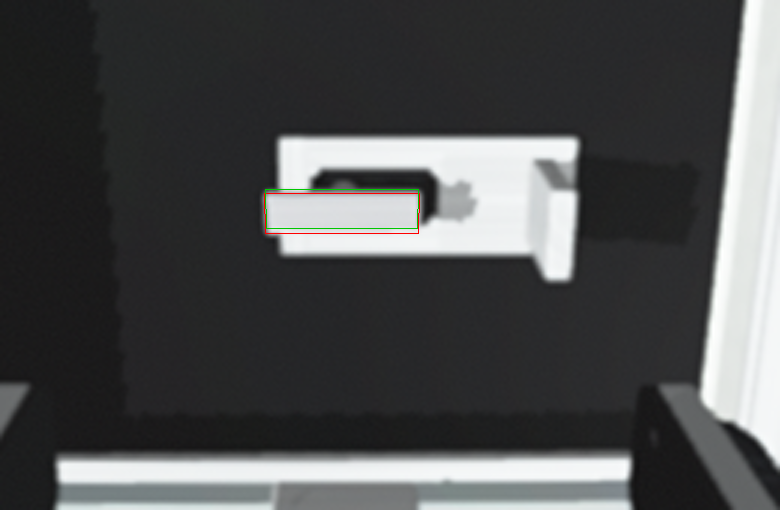

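View pics/w8.png

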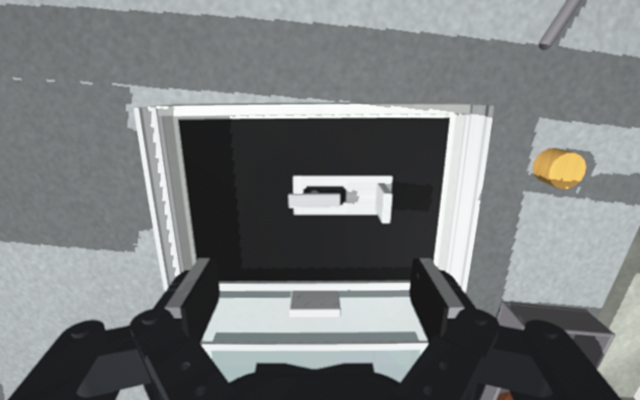

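The plate lies flat with the stem in the eye and the head over its rim. A last numeric check on the plate's corners, then I hand in.

Run:
```python
from h import *
P=wrist_px('wrist',np.array([[278,136],[578,136],[281,255]])/3.+[200,130],.024)
v=P[1]-P[0]; print(P.round(4).tolist(),np.linalg.norm(v),np.linalg.norm(P[2]-P[0]),np.degrees(np.arctan2(v[1],v[0])))
m=(P[1]+P[2])/2; u=v/np.linalg.norm(v); O=m-u*.0185; d=O-S
print('eye rel stud',(d@XH*1000).round(1),(d@YH*1000).round(1))
d=np.load('w8d.npy'); 
def z(u,v):
    pts=[]
    c=camera_info('wrist'); K=np.array([[c['fx'],0,c['cx']],[0,c['fy'],c['cy']],[0,0,1.]])
    n=cv2.undistortPoints(np.array([[[u,v]]],float),K,np.array(c['distortion'])).ravel()
    return toworld('wrist',np.r_[n,1]*d[v,u])[2].round(4)
print('top heights',[z(*p) for p in ((296,182),(330,180),(370,180),(370,210),(330,212))])
print(manip.get_time_s())
```

```text
[[0.5181, 0.0566, 0.024], [0.6216, 0.0701, 0.024], [0.5239, 0.0127, 0.024]] 0.104380842189783 0.04429157584071361 7.389375470778472
eye rel stud 12.1 0.3
top heights [np.float64(0.0248), np.float64(0.0255), np.float64(0.0248), np.float64(0.0245), np.float64(0.0252)]
24.25
```

```bash
python3 -c "
from h import *
close_job(); print(manip.get_time_s())"
```

```text
the job is handed in; nothing more can be done
the job is handed in; nothing more can be done
```

I pushed the lower pane open to its end stop, hooked the oblong-eyed plate onto the T-stud, laid it flat under the head and let go. The job is handed in; the clock stood at about 24 s of the 51 s allowed.

My last checks before handing in:
- **Pane:** the push ended with 11 N at the stop. The lug stood about 97 mm from the stud, where it should be when fully open.
- **Plate position:** the eye centre is about 12 mm along the head and 0.3 mm across it, from the wrist picture. The limits are 22 and 10 mm.
- **Plate flatness:** its top measured 24.5 to 25.5 mm above the table at five points. That matches lying flat on the 20 mm floor.
- **Other plate:** the round-holed plate reads the same position as at the start.
- **Robot:** the hand is clear above the case and touches nothing.

None of the final checks failed. The networks put the stud 2 to 3 mm from my own measurement. I kept mine, since its projected outline matched the close pictures to about 1 mm.

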